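Cover the grit pot and hold a glass tile flush on the sloped lap plate

TASK

In the glass studio's grinding corner, first put the lid on the open grit pot so that it sits level and fully seated, and let go of it, so that no grit gets onto the lap. Then pick up the glass tile by its wooden grip, tilt it to match the sloped lap plate, and hold its flat underside flush on the middle of the plate, long sides running up the slope, pressed on with a push of about 10 N. Finish while still gripping and pressing the tile; do not change the tilt of the plate or disturb the jar, the paddle and the cork block.

Things in the scene. Friction and masses are not known exactly. Their poses are not given: they have to be found in the camera images.
- pot: open round white stoneware pot, loose, about 700 g, outer diameter 80 mm, inner diameter 72 mm at the mouth, 70 mm high; origin at the centre of its underside, z up
- lid: loose aluminium lid, about 120 g, lying on the table right side up: a disc 92 mm in diameter, 5 mm thick, with a round boss under it (66 mm diameter, 8 mm deep, bevelled lower edge) that drops into the pot's mouth, and an upright round wooden knob on top (24 mm diameter, 40 mm tall). Origin at the centre of the boss's underside, z up: disc from 8 to 13 mm, knob from 13 to 53 mm. Seated, its origin is 62 mm above the pot's origin
- tile: loose clear green-tinted glass tile, about 130 g, lying flat on the table: plate 80 mm (x, long sides) by 60 mm (y) by 6 mm, with an upright wooden grip cemented to the middle of its upper face: 40 mm long (x), 14 mm thick (y), from 6 to 50 mm above the underside. Origin at the centre of the flat underside, z out of the upper face
- tile_grip (a point): point inside the tile's wooden grip, 30 mm above the centre of the tile's underside, axes as the tile's
- stage: grey cast base of the lap stage, fixed to the table: foot 110 mm (x) by 140 mm (y), two cheeks 82 mm high at y = -62 and +62 mm (each 12 mm thick) with black clamp knobs outside them. Carries the tilting lap plate on an axis along its y, 75 mm above the table. Origin at the centre of the foot's underside; yaw is the stage's
- lap_face (a point): centre of the upper face of the lap plate, a dark flat steel plate 110 mm (x, up the slope) by 100 mm (y, level) by 12 mm; z is the face's outward normal, x points up the slope, away from the stage's front. This point lies 6 mm along z from the tilt axis. The low edge is on the stage's front, the side towards the robot
- lap_top (a point): middle of the upper edge of the lap plate's face, 55 mm up the slope from its centre
- lap (a joint): tilt of the lap plate from level (rad); 0 is level, larger raises the far edge. Set differently each time between 0.18 and 0.45; clamped stiffly: it yields only to a torque above about 4 N m and then stays
- jar: bystander: closed glass jar with a metal cap, 56 mm diameter, 75 mm high; origin at the centre of its underside
- paddle: bystander: wooden paddle 260 mm long lying flat on the table beyond the work; origin near its middle
- block: bystander: cork block 90 by 50 by 40 mm; origin at the centre of its underside
Not all that is in view belongs to the job. Leave any purple or red look-alike of the pot alone.

How it is judged:
By the outcome, as a careful person would: the job done as asked, in the order asked, and still so for the second after the job is handed in, while the arm keeps its last pose, push and grip.
It also fails if it takes over 51 s, if anything falls off the work surface, if the arm or the gripper's body presses on something with over 40 N, if the wrist force passes 120 N, or if a joint passes its speed limit or range.

ROBOT

A 6-joint arm with a two-finger parallel gripper is mounted at the origin on the work surface. World frame = base frame: x ahead of the robot, y to its left, z up, the work surface at z = 0. Lengths are in m, angles in rad, forces in N, time in s.
With the tool pointing down it reaches from about 0.3 to 0.875 m from the base axis. Payload 6.4 kg.
Tool frame: the origin (TCP) lies at the very end of the fingers, on their centre line; the grasp point (between the pads) lies 19 mm behind it; z points along the fingers, y is the line along which they close (so a half turn about z gives the same grasp; the last joint's range is limited). The gripper opens to 85 mm and grips with 20 to 120 N. Pads are 22 mm wide; open, the fingers measure 114 mm over their backs; the gripper's body (76 mm by 85 mm) begins 54 mm behind the grasp point. The pads swing forward as they close: fully open they stand 13 mm farther back than shut.
Start: joints at [0.91, 0.181, 1.607, -0, 1.354, -0.206], TCP at [0.253, 0.517, 0.231] pointing down, gripper open.
Joint ranges: [-2.99, 2.99], [-0.89, 2.07], [0.3, 2.58], [-1.14, 4.28], [0, 2.63], [-3.12, 3.12]. Speed limits (rad/s): [2.57, 2.57, 3.01, 3.14, 3.14, 3.14].

INTERFACE

Orientations are given as a unit quaternion [w, x, y, z].
In Python, from bench import telemetry, camera, ctrl, spotter gives the robot as it stands.
- The arm moves only by the tool send_rows, never from a script. Its argument "series" is a list of rows, each a list of 3 entries, a list of its own where there are three numbers: the turn, a rotation vector about the world's x, y, z in degrees, then the shift along the world's x, y, z in mm, then the closure, from -1 (fully open) to 1 (shut), so that 0 is half open. In form: [[[rx, ry, rz], [dx, dy, dz], gripper], ...]. A call has 1 to 10 rows; each row is the pose to reach, as a shift and turn from the pose commanded when the call began; what a row does not reach only later rows make up. A row lasts 1/8 s, in which the tool goes at most 62.5 mm and 10.7 degrees, less where a joint would pass 70% of its speed; a pose out of reach is approached as far as the arm can. A call with a gripper value outside its range is refused whole. The fingers move at their own pace and stop on an object; the grip force is fixed at half the most. Time passes only in rows, so rows that repeat a pose let the fingers close. It gives the time, the measured TCP pose, the force, the opening and the grip force at its end, in the units of the state.
- telemetry.get_obs(): the state, without advancing time (a new reading comes with each control period).
- camera(name): name is "side" or "top"; returns a dict with "pixels" (400x640x3 uint8, red, green, blue), "camera_matrix" (3x3 intrinsics, pixels), "dist_coeffs" ([k1, k2, p1, p2, k3] as OpenCV has them; the pictures are not rectified), "xyz" and "orientation" of the camera in the world. Camera axes: x right, y up, looking along -z (the intrinsics and any distortion apply to the point x, -y, -z); pixel columns grow to the right and rows downward; lengths in m; the calibration is good to about 2 mm. A picture is of the moment at which its call begins. There is no depth.
- ctrl.hand_in(): hands the job in; it is judged then, once.
Trained networks look in the newest picture that a camera, given by its name, has taken for a name from the list of things; names that differ only in an ending like _2 or _b are one class to them, and where a whole thing is asked for, a point or a joint stands for the part that bears it (a point fixed in the world has none). Each returns a list of dicts, best first, with "conf" (0 to 1); they miss things now and then, are a little off and sometimes report something else, mostly with a low value. They report only what shows in the picture. A call takes as long as a camera call. They do not tell look-alikes from the thing itself.
- spotter.boxes_of(thing, camera): "xyz" ([x, y, z] in m, in world coordinates, good to about 4 mm: the middle of the surface that is visible of it).
- spotter.landmark_of(thing, camera): "xyz" ([x, y, z] in m, in world coordinates, good to about 4 mm: a listed point, or the origin of a listed thing).
The state is a dict: "time_s": time; "q": joint angles; "dq": joint speeds; "joint_efforts": joint torques, N m; "eef_pos": TCP position; "eef_rot": TCP orientation; "wrist_force": force on the tool from outside, world axes, zero at the start; "torque": the same for the moment, N m; "opening": opening from 0.0 (shut) to 1.0 (fully open); "grasp_force": force on a finger pad.
Only numpy, scipy, OpenCV 4.12 (cv2) and the standard library are available. Lean on these libraries where they do the work, as an engineer would, in place of code of your own. Each camera call takes 0.05 s, during which the arm holds its last target. There are 200 camera calls.

## Working session

There is one attempt and no reset: what is moved stays moved. The work goes in short steps, Python scripts to look and compute and a tool call to move; the robot and the scene stay as the last step left them, time stands still between calls to the robot, and variables do not carry over. Pictures are saved under pics/ and viewed, at most 10 in all, crops included, and the job is handed in when it is done.

Besides the shell and the picture viewer there is one more tool, called after "Emit:" as a command line: name --argument value ..., lists and objects as JSON in quotes. send_rows: Moves the arm, as the interface text tells. Its arguments: {"type":"object","properties":{"series":{"type":"array","items":{"type":"array"}}},"required":["series"]}

```bash
mkdir -p pics; cat > h.py <<'E'
import numpy as np, cv2
from bench import telemetry, camera, ctrl, spotter
from scipy.spatial.transform import Rotation as R
def rot(o):
    return R.from_quat([o[1],o[2],o[3],o[0]])
def proj(c,P):
    P=np.atleast_2d(P); p=rot(c["orientation"]).inv().apply(P-np.array(c["xyz"]))
    p=p*[1,-1,-1]
    return cv2.projectPoints(p,np.zeros(3),np.zeros(3),np.array(c["camera_matrix"]),np.array(c["dist_coeffs"],float))[0][:,0]
def back(c,uv,z):
    u=cv2.undistortPoints(np.array(uv,float).reshape(-1,1,2),np.array(c["camera_matrix"]),np.array(c["dist_coeffs"],float))[:,0]
    d=rot(c["orientation"]).apply(np.c_[u[:,0],-u[:,1],-np.ones(len(u))])
    o=np.array(c["xyz"]); return o+d*((z-o[2])/d[:,2])[:,None]
def save(c,n,crop=None,f=1):
    im=c["pixels"][...,::-1]
    if crop: im=im[crop[1]:crop[3],crop[0]:crop[2]]
    cv2.imwrite("pics/"+n,cv2.resize(im,None,fx=f,fy=f,interpolation=cv2.INTER_CUBIC))
E
python3 - <<'E'
from h import *
C={n:camera(n) for n in("top","side")}
for n,c in C.items():
    save(c,n+"1.png"); print(n,c["xyz"],np.round(rot(c["orientation"]).as_matrix(),3).tolist())
    for t in ["pot","lid","tile","tile_grip","stage","lap_face","lap_top","jar","block","paddle"]:
        for d in spotter.landmark_of(t,n)[:3]:
            print(n,t,np.round(d["xyz"],4),round(d["conf"],2),proj(c,d["xyz"])[0].round())
s=telemetry.get_obs();print(s["time_s"],s["eef_pos"],s["eef_rot"],s["opening"])
E
```

```text
top [0.4347013  0.04759141 0.94553147] [[0.063, 0.977, -0.203], [-0.998, 0.062, -0.015], [-0.002, 0.203, 0.979]]
top pot [7.295e-01 2.149e-01 7.000e-04] 0.96 [275. 164.]
top pot [0.5975 0.277  0.001 ] 0.78 [247. 210.]
top pot [ 0.5779  0.4158 -0.0012] 0.74 [194. 214.]
top lid [ 0.4597 -0.0616 -0.0008] 0.97 [372. 271.]
top tile [0.4389 0.1084 0.0012] 0.93 [305. 275.]
top tile_grip [0.4395 0.1112 0.0313] 0.84 [303. 275.]
top stage [ 0.5971 -0.2385  0.0007] 0.58 [441. 222.]
top lap_top [ 0.6473 -0.2305  0.0969] 0.74 [450. 196.]
top jar [ 6.531e-01 -3.340e-02 -6.000e-04] 0.73 [364. 197.]
top block [0.4088 0.3606 0.0007] 0.72 [206. 281.]
top paddle [0.7885 0.0526 0.001 ] 0.93 [335. 147.]
side [ 0.51236215 -0.83721377  0.65025767] [[0.993, 0.076, -0.086], [-0.113, 0.515, -0.85], [-0.02, 0.854, 0.52]]
side pot [0.5976 0.2716 0.001 ] 0.78 [313. 190.]
side pot [0.5783 0.4135 0.0017] 0.63 [302. 167.]
side pot [0.7333 0.2147 0.0013] 0.6 [366. 197.]
side lid [ 4.557e-01 -6.520e-02  2.000e-04] 0.79 [261. 275.]
side lid [ 0.5978  0.2731 -0.0012] 0.35 [313. 191.]
side tile [4.366e-01 1.092e-01 1.000e-04] 0.85 [253. 229.]
side tile_grip [0.4139 0.3643 0.0028] 0.74 [246. 178.]
side tile_grip [0.4406 0.107  0.0313] 0.68 [254. 219.]
side stage [ 6.001e-01 -2.377e-01 -6.000e-04] 0.72 [341. 330.]
side lap_face [ 0.6004 -0.2322  0.0814] 0.75 [340. 295.]
side lap_face [ 4.128e-01  3.656e-01 -1.000e-04] 0.3 [246. 179.]
side lap_top [ 0.6474 -0.2304  0.098 ] 0.56 [367. 284.]
side lap_top [ 0.6003 -0.2293  0.0797] 0.43 [340. 294.]
side lap_top [0.4363 0.1097 0.0017] 0.2 [253. 228.]
side jar [ 0.6509 -0.0297 -0.0034] 0.93 [350. 258.]
side block [0.4155 0.3624 0.0007] 0.71 [247. 179.]
side paddle [ 7.858e-01  5.020e-02 -6.000e-04] 0.84 [400. 231.]
side paddle [4.396e-01 1.089e-01 4.000e-04] 0.61 [254. 229.]
1.1 [0.25258262 0.5165657  0.23129588] [-1.96279420e-06  2.25443229e-01  9.74256306e-01  9.76894765e-07] 0.9985754481174435
```

View pics/top1.png

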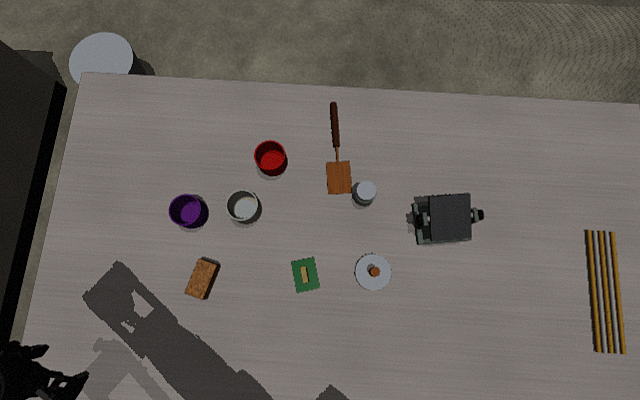

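View pics/side1.png

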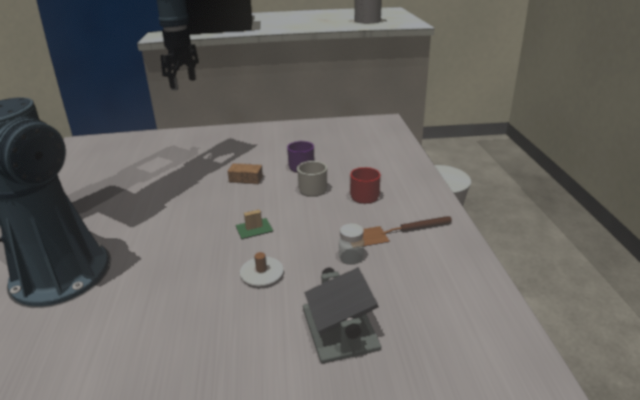

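Top view: the white pot is at (243,206). Its look-alikes are the red pot at (271,157) and the purple one at (187,210). The lid is at (373,272) with its knob at (375,272), the tile at (305,275) and the lap stage at (445,220). The side view shows the same: pot (312,178), lid (261,270), tile (254,225). I choose the white pot and will check it in a crop.

```bash
python3 - <<'E'
from h import *
a=camera("top"); b=camera("side")
A=a["pixels"][...,::-1];B=b["pixels"][...,::-1]
f=lambda I,x0,y0,x1,y1,s:cv2.resize(I[y0:y1,x0:x1],(s,int(s*(y1-y0)/(x1-x0))),interpolation=cv2.INTER_CUBIC)
cv2.imwrite("pics/c1.png",np.vstack([np.hstack([f(A,215,180,275,225,400),f(A,400,180,490,248,400)[:300]]),np.hstack([f(A,280,245,400,300,400)[:180],f(B,225,200,345,255,400)[:180]])]))
import pickle;pickle.dump((a,b),open("ab.pkl","wb"))
cv2.imwrite("pics/c2.png",f(B,290,255,395,365,600)[:600])
E
```

```text
(no output)
```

View pics/c1.png

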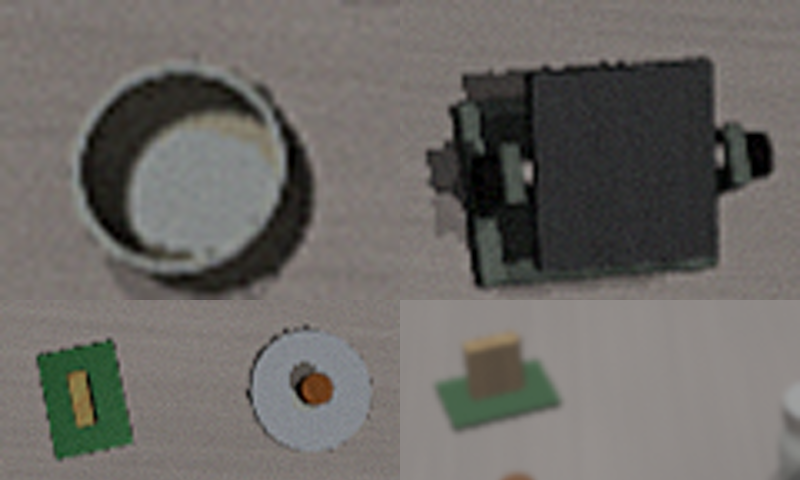

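View pics/c2.png

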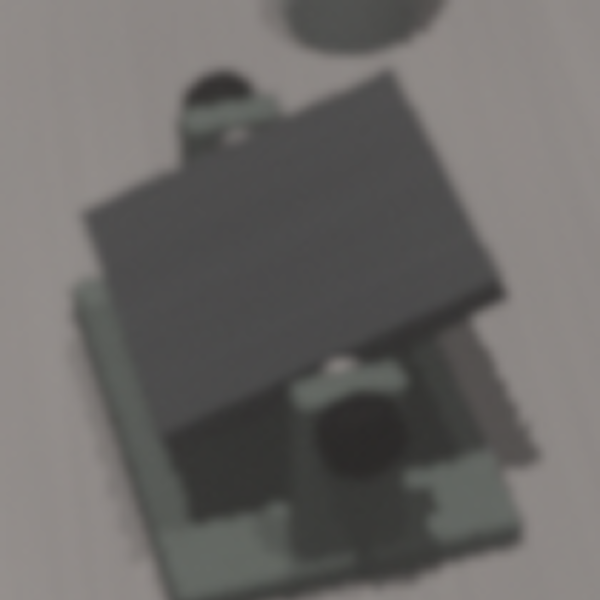

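Crops: the white pot's rim is centred near (242,205) and holds pale grit. The lid's knob stands upright at (375,272). The tile's corners and the lap plate's four corners are clear in both views. Next I fit models to these.

```bash
cat > fit.py <<'E'
from h import *
from scipy.optimize import least_squares, minimize
import itertools
def circ(c,x0,y0,rz,w=.010):
    g=cv2.GaussianBlur(c["pixels"].astype(np.float32),(0,0),.8)
    m=np.zeros(g.shape[:2],np.float32)
    for k in range(3): m+=np.hypot(cv2.Sobel(g[...,k],5,1,0),cv2.Sobel(g[...,k],5,0,1))
    t=np.linspace(0,2*np.pi,120)
    def s(p):
        v=0
        for r,z in rz:
            q=proj(c,np.c_[p[0]+r*np.cos(t),p[1]+r*np.sin(t),0*t+z]).astype(np.float32)
            v+=np.minimum(cv2.remap(m,q[:,:1],q[:,1:],1),np.percentile(m,97)).mean()
        return v
    G=np.arange(-w,w+1e-6,.001)
    return s,max(((s((x0+a,y0+b)),x0+a,y0+b) for a in G for b in G))
def rect(obs,pts,p0,model):
    f=lambda p:np.concatenate([(proj(c,model(p))-np.array(uv)).ravel() for c,uv in obs])
    r=least_squares(f,p0,loss="soft_l1"); return r.x,np.abs(r.fun).max()
def tile(p,z=.006):
    P=np.array([[1,1],[1,-1],[-1,-1],[-1,1]])*[.04,.03]
    return np.c_[R.from_euler("z",p[2]).as_matrix()[:2,:2].dot(P.T).T+p[:2],[z]*4]
def lap(p):
    P=np.array([[.055,.05,.006],[.055,-.05,.006],[-.055,-.05,.006],[-.055,.05,.006]])
    return (R.from_euler("z",p[2])*R.from_euler("y",-p[3])).apply(P)+[p[0],p[1],.075]
E
python3 - <<'E'
from fit import *
import pickle;a,b=pickle.load(open("ab.pkl","rb"))
for n,x,y,rz in(("pot",.5975,.274,[(.04,.07),(.036,.07)]),("lid",.458,-.063,[(.046,.013)])):
    for c in(a,b): print(n,np.round(circ(c,x,y,rz)[1],4))
T=[[291.4,261.2],[313.9,257.3],[319.9,287.9],[297.4,293]]
S=[[236.1,225.2],[267.6,218.3],[273,231.5],[241.5,239]]
# side: order far-left(y+),far-right... : far y+, far y-, near y-, near y+
S=[S[1],S[2],S[3],S[0]]
for o in([(a,T)],[(b,S)],[(a,T),(b,S)]): print("tile",rect(o,0,[.438,.109,.2],tile))
T=[[429.3,196.2],[469.8,193.5],[471.6,239.9],[431.5,240.8]]
S=[[358.3,266.9],[378.5,306],[319.8,331.5],[304.9,292.1]]
for o in([(a,T)],[(b,S)],[(a,T),(b,S)]): print("lap",rect(o,0,[.6,-.235,0,.35],lap))
E
```

```text
pot [7.678374e+02 5.975000e-01 2.730000e-01]
pot [4.313276e+02 5.935000e-01 2.830000e-01]
lid [ 2.171105e+02  4.580000e-01 -6.400000e-02]
lid [ 1.989671e+02  4.570000e-01 -6.300000e-02]
tile (array([0.43970155, 0.10736638, 0.26497163]), np.float64(0.5050424643274027))
tile (array([0.44097744, 0.10348129, 0.24326439]), np.float64(0.9949362327000699))
tile (array([0.44021785, 0.10636572, 0.25687661]), np.float64(0.8935859857216997))
lap (array([ 0.59787676, -0.23693838,  0.11039557,  0.2131668 ]), np.float64(0.5887953520263522))
lap (array([ 0.60047203, -0.23948961,  0.16027364,  0.30789507]), np.float64(1.9620723300300824))
lap (array([ 0.59989469, -0.23819416,  0.14682832,  0.32264208]), np.float64(2.3972655701809913))
```

Emit:
send_rows --series '[[[0, 0, 0], [20, -50, -5], -1], [[0, 0, 0], [40, -110, -15], -1], [[0, 0, 0], [62, -170, -25], -1], [[0, 0, 0], [84, -230, -35], -1], [[0, 0, 0], [106, -290, -45], -1], [[0, 0, 0], [128, -350, -55], -1], [[0, 0, 0], [150, -410, -65], -1], [[0, 0, 0], [172, -470, -75], -1], [[0, 0, 0], [192, -530, -85], -1], [[0, 0, 0], [205, -580, -100], -1]]'

```text
time_s: 2.45
eef_pos: [0.4568, -0.059, 0.1336]
eef_rot: [0.001, 0.226, 0.974, -0.0]
wrist_force: [0.5, 0.1, -0.6]
opening: 0.998
grasp_force: 0.0
```

```bash
python3 - <<'E'
from fit import *
import pickle;a,b=pickle.load(open("ab.pkl","rb"))
# lap: gradient-based edges, per-camera pixel offset
def gm(c):
    g=cv2.GaussianBlur(c["pixels"].astype(np.float32).sum(2),(0,0),.9)
    return cv2.Sobel(g,5,1,0),cv2.Sobel(g,5,0,1)
GA=[gm(a),gm(b)]
t=np.linspace(.06,.94,50)[:,None]
def score(p,cams=(0,1)):
    K=lap(p[:4]);v=0
    for i in cams:
        c=(a,b)[i];off=p[4+2*i:6+2*i]
        for j in range(4):
            q=(proj(c,K[j]*(1-t)+K[(j+1)%4]*t)+off).astype(np.float32)
            d=q[-1]-q[0];n=np.array([-d[1],d[0]])/np.hypot(*d)
            e=cv2.remap(GA[i][0],q[:,:1],q[:,1:],1)*n[0]+cv2.remap(GA[i][1],q[:,:1],q[:,1:],1)*n[1]
            v+=min(abs(e.mean()),250)/100
    return v
for reg in(.02,.1):
  best=None
  for yaw in(.1,.14,.18):
   for ti in(.22,.28,.34,.40):
    r=minimize(lambda p:-score(p)+reg*(p[4:]**2).sum(),[.599,-.238,yaw,ti,0,0,0,0],method="Nelder-Mead",options=dict(maxiter=1500,initial_simplex=np.array([.599,-.238,yaw,ti,0,0,0,0])+np.vstack([np.zeros(8),np.diag([.004,.004,.03,.04,.7,.7,.7,.7])])))
    if best is None or r.fun<best.fun: best=r
  print(reg,best.fun,np.round(best.x,4))
p=best.x
for i,n in((0,"top"),(1,"side")):
    c=(a,b)[i]; im=c["pixels"][...,::-1].copy(); s=6
    x0,y0=((400,175),(285,250))[i]
    im=cv2.resize(im[y0:y0+100,x0:x0+66 if 0 else x0+100],None,fx=4,fy=4,interpolation=cv2.INTER_CUBIC)
    im=cv2.convertScaleAbs(im,alpha=1.6)
    q=(proj(c,lap(p[:4]))+p[4+2*i:6+2*i]-[x0,y0]+.5)*4-.5
    cv2.polylines(im,[np.round(q*16).astype(int)],True,(0,0,255),1,cv2.LINE_AA,4)
    globals()["I%d"%i]=im
cv2.imwrite("pics/lap.png",np.hstack([I0,I1]))
E
```

```text
0.02 -16.307261722011535 [ 0.5979 -0.2373  0.148   0.2923  0.3464 -0.097   0.2518 -0.3248]
0.1 -16.297668688462984 [ 0.5982 -0.2373  0.1479  0.2869  0.3925  0.0634  0.144  -0.362 ]
```

View pics/lap.png

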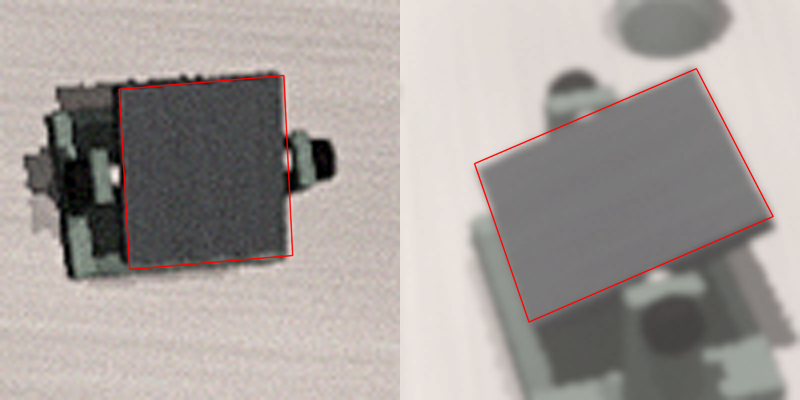

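The overlay fits the plate in both views: yaw 0.148, tilt about 0.29. Now the lid.

Emit:
send_rows --series '[[[0, 0, 0], [0, 0, -50], -1], [[0, 0, 0], [0, 0, -90], -1], [[0, 0, 0], [0, 0, -108], -1], [[0, 0, 0], [0, 0, -108], -1], [[0, 0, 0], [0, 0, -108], 1], [[0, 0, 0], [0, 0, -108], 1], [[0, 0, 0], [0, 0, -108], 1], [[0, 0, 0], [0, 0, -108], 1], [[0, 0, 0], [0, 0, -108], 1], [[0, 0, 0], [0, 0, -108], 1]]'

```text
time_s: 3.7
eef_pos: [0.4564, -0.0568, 0.0261]
eef_rot: [0.001, 0.225, 0.974, -0.0]
wrist_force: [-1.0, -0.2, 5.3]
opening: 0.254
grasp_force: 58.5
```

Emit:
send_rows --series '[[[0, 0, 0], [0, 0, 30], 1], [[0, 0, 0], [0, 0, 80], 1], [[0, 0, 0], [0, 0, 110], 1], [[0, 0, 0], [0, 0, 110], 1], [[0, 0, 0], [0, 0, 110], 1]]'

```text
time_s: 4.32
eef_pos: [0.4549, -0.0563, 0.1342]
eef_rot: [-0.001, 0.225, 0.974, 0.0]
wrist_force: [0.6, -0.1, -1.5]
opening: 0.264
grasp_force: 58.9
```

```bash
python3 - <<'E'
from h import *
s=telemetry.get_obs();print(s["eef_pos"],s["eef_rot"],s["opening"],s["wrist_force"],s["torque"])
for n in("top","side"):
    c=camera(n)
    for d in spotter.landmark_of("lid",n)[:2]: print(n,np.round(d["xyz"],4),d["conf"])
    u=proj(c,s["eef_pos"])[0].astype(int)
    save(c,n+"lid.png",(u[0]-50,u[1]-50,u[0]+50,u[1]+50),4)
a=cv2.imread("pics/toplid.png");b=cv2.imread("pics/sidelid.png");cv2.imwrite("pics/lid2.png",cv2.convertScaleAbs(np.hstack([a,b]),alpha=1.6))
E
```

```text
[ 0.4549134  -0.05627811  0.13420802] [-6.84506301e-04  2.25433608e-01  9.74258286e-01  1.12368399e-04] 0.2635408737529634 [ 0.58461516 -0.08891186 -1.53585409] [ 0.00138094 -0.04874264 -0.02927187]
side [ 0.4571 -0.0598  0.1062] 0.75
```

View pics/lid2.png

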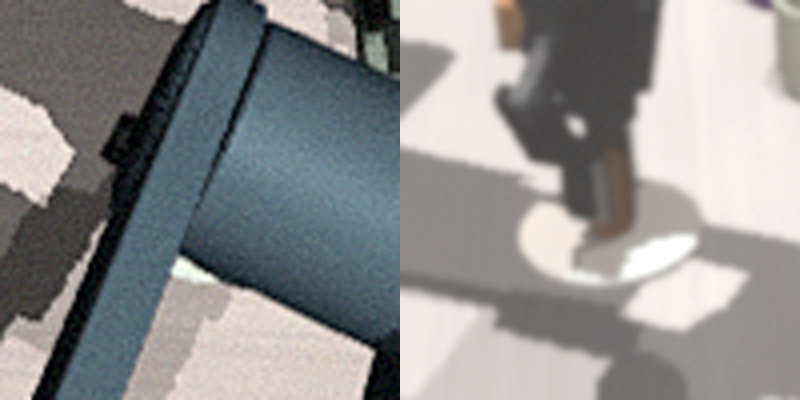

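```bash
cat > lidfit.py <<'E'
from fit import *
def lidfit(c,x0,y0,z0,free=True):
    g=cv2.GaussianBlur(c["pixels"].astype(np.float32).sum(2),(0,0),1.)
    gx,gy=cv2.Sobel(g,5,1,0),cv2.Sobel(g,5,0,1)
    t=np.linspace(0,2*np.pi,200)
    def s(p):
        Q=R.from_rotvec([p[2],p[3],0]).apply(np.c_[.046*np.cos(t),.046*np.sin(t),0*t])+[x0+p[0],y0+p[1],z0]
        q=proj(c,Q).astype(np.float32)
        o=proj(c,Q+0.05*(Q-Q.mean(0)));n=o-q;n/=np.linalg.norm(n,axis=1)[:,None]
        e=-(cv2.remap(gx,q[:,:1],q[:,1:],1)[:,0]*n[:,0]+cv2.remap(gy,q[:,:1],q[:,1:],1)[:,0]*n[:,1])
        return np.clip(e,0,150).mean()-300*(p[2]**2+p[3]**2)
    G=np.arange(-.015,.0151,.0015)
    a=max(((s((u,v,0,0)),u,v) for u in G for v in G))
    r=minimize(lambda p:-s(p),[a[1],a[2],0,0],method="Nelder-Mead",options=dict(initial_simplex=np.array([a[1],a[2],0,0])+np.vstack([np.zeros(4),np.diag([.002,.002,.06,.06])])))
    return a,r.x,-r.fun
E
python3 - <<'E'
from lidfit import *
s=telemetry.get_obs();e=np.array(s["eef_pos"]);c=camera("side")
a,x,f=lidfit(c,e[0],e[1],e[2]-.013);print(a,np.round(x,4),f)
u=proj(c,e)[0].astype(int);x0,y0=u-50
im=cv2.convertScaleAbs(cv2.resize(c["pixels"][y0:y0+100,x0:x0+100,::-1],None,fx=4,fy=4,interpolation=cv2.INTER_CUBIC),alpha=1.6)
t=np.linspace(0,2*np.pi,100)
for p,col in(((a[1],a[2],0,0),(0,0,255)),(x,(255,0,0))):
    Q=R.from_rotvec([p[2],p[3],0]).apply(np.c_[.046*np.cos(t),.046*np.sin(t),0*t])+e+[p[0],p[1],-.013]
    cv2.polylines(im,[np.round(((proj(c,Q)-[x0,y0]+.5)*4-.5)*16).astype(int)],True,col,1,cv2.LINE_AA,4)
cv2.imwrite("pics/lid3.png",im)
E
```

```text
(np.float64(92.44823315146299), np.float64(-3.469446951953614e-18), np.float64(-0.004500000000000002)) [-0.0008 -0.0076 -0.0788  0.0416] 95.76800856346517
```

View pics/lid3.png

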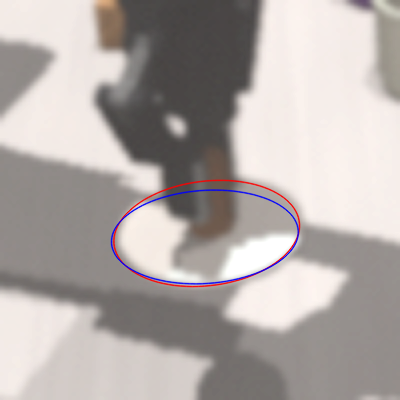

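Emit:
send_rows --series '[[[0, 0, 0], [10, 25, 10], 1], [[0, 0, 0], [28, 65, 15], 1], [[0, 0, 0], [47, 110, 15], 1], [[0, 0, 0], [66, 155, 15], 1], [[0, 0, 0], [85, 200, 15], 1], [[0, 0, 0], [104, 245, 15], 1], [[0, 0, 0], [122, 287, 15], 1], [[0, 0, 0], [134, 316, 15], 1], [[0, 0, 0], [140.5, 330.5, 15], 1], [[0, 0, 0], [140.5, 330.5, 15], 1]]'

```text
time_s: 5.82
eef_pos: [0.5959, 0.2741, 0.1493]
eef_rot: [-0.001, 0.225, 0.974, -0.0]
wrist_force: [-0.1, -0.8, -1.2]
opening: 0.259
grasp_force: 59.1
```

```bash
python3 - <<'E'
from lidfit import *
import pickle;a,b=pickle.load(open("ab.pkl","rb"))
s=telemetry.get_obs();e=np.array(s["eef_pos"]);print(e,s["eef_rot"],s["torque"])
c=camera("side");l,x,f=lidfit(c,e[0],e[1],e[2]-.013);print("lid level fit",e[:2]+l[1:],l[0])
# pot in side picture: outer rim, bright-inside polarity, r=.04
g=cv2.GaussianBlur(b["pixels"].astype(np.float32).sum(2),(0,0),1.)
gx,gy=cv2.Sobel(g,5,1,0),cv2.Sobel(g,5,0,1);t=np.linspace(0,2*np.pi,200)
for cc,nm in((a,"top"),(b,"side")):
    S=[d for d in [0]]
def sc(px,py):
    v=0
    for r,sg in((.04,1),(.036,-1)):
        Q=np.c_[px+r*np.cos(t),py+r*np.sin(t),0*t+.07];q=proj(b,Q).astype(np.float32)
        n=proj(b,Q+.05*(Q-Q.mean(0)))-q;n/=np.linalg.norm(n,axis=1)[:,None]
        e=np.abs(cv2.remap(gx,q[:,:1],q[:,1:],1)[:,0]*n[:,0]+cv2.remap(gy,q[:,:1],q[:,1:],1)[:,0]*n[:,1])
        v+=np.clip(e,0,120).mean()
    return v
G=np.arange(-.009,.0091,.001)
print(sorted(((round(sc(.5975+u,.273+v),1),.5975+u,.273+v) for u in G for v in G))[-5:])
u=proj(c,[.5975,.273,.07])[0].astype(int);x0,y0=u-[50,60]
im=cv2.convertScaleAbs(cv2.resize(c["pixels"][y0:y0+110,x0:x0+100,::-1],None,fx=5,fy=5,interpolation=cv2.INTER_CUBIC),alpha=1.6)
for r,p in((.04,[.5975,.273,.07]),(.036,[.5975,.273,.07]),(.046,[e[0]+.002,e[1]-.001,e[2]-.013])):
    Q=np.c_[r*np.cos(t),r*np.sin(t),0*t]+p
    cv2.polylines(im,[np.round(((proj(c,Q)-[x0,y0]+.5)*5-.5)*16).astype(int)],True,(0,0,255),1,cv2.LINE_AA,4)
cv2.imwrite("pics/lid4.png",im)
E
```

```text
[0.59591243 0.27411009 0.1492537 ] [-5.37118151e-04  2.24974545e-01  9.74364418e-01 -3.81830134e-04] [-0.02940596  0.05747833 -0.04365081]
lid level fit [0.60041243 0.27261009] 47.16461619863722
[(np.float64(205.4), np.float64(0.5955), np.float64(0.28200000000000003)), (np.float64(206.0), np.float64(0.5915), np.float64(0.28200000000000003)), (np.float64(207.3), np.float64(0.5945), np.float64(0.28200000000000003)), (np.float64(207.4), np.float64(0.5925), np.float64(0.28200000000000003)), (np.float64(207.8), np.float64(0.5935), np.float64(0.28200000000000003))]
```

View pics/lid4.png

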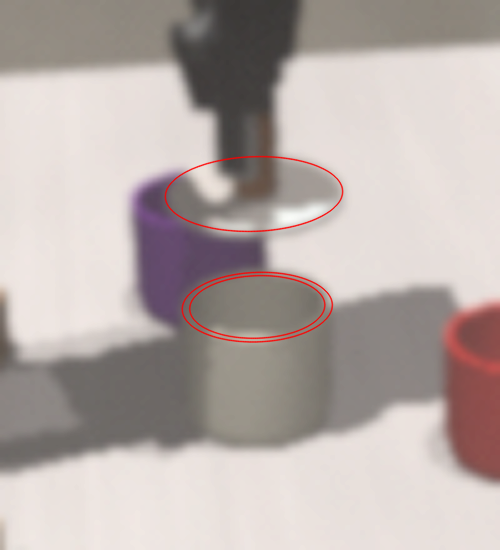

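Emit:
send_rows --series '[[[0, 0, 0], [0, 0, -25], 1], [[0, 0, 0], [0, 0, -45], 1], [[0, 0, 0], [0, 0, -50], 1], [[0, 0, 0], [0, 0, -53], 1], [[0, 0, 0], [0, 0, -55], 1], [[0, 0, 0], [0, 0, -57], 1], [[0, 0, 0], [0, 0, -58], 1]]'

```text
time_s: 6.75
eef_pos: [0.5963, 0.274, 0.0924]
eef_rot: [0.0, 0.225, 0.974, 0.0]
wrist_force: [0.4, 0.5, -0.9]
opening: 0.261
grasp_force: 59.1
```

Emit:
send_rows --series '[[[0, 0, 0], [0, 0, -1.5], 1], [[0, 0, 0], [0, 0, -3], 1], [[0, 0, 0], [0, 0, -4], 1], [[0, 0, 0], [0, 0, -5], 1], [[0, 0, 0], [0, 0, -5], 1]]'

```text
time_s: 7.38
eef_pos: [0.5962, 0.2741, 0.0882]
eef_rot: [0.0, 0.225, 0.974, 0.0]
wrist_force: [-3.3, 0.1, 5.9]
opening: 0.263
grasp_force: 59.7
```

Emit:
send_rows --series '[[[0, 0, 0], [0, 0, 0], 0.2], [[0, 0, 0], [0, 0, 0], -0.2], [[0, 0, 0], [0, 0, 0], -1], [[0, 0, 0], [0, 0, 0], -1], [[0, 0, 0], [0, 0, 0], -1], [[0, 0, 0], [0, 0, 20], -1], [[0, 0, 0], [0, 0, 60], -1], [[0, 0, 0], [0, 0, 100], -1], [[0, 0, 0], [0, -60, 100], -1], [[0, 0, 5], [-30, -110, 100], -1]]'

```text
time_s: 8.62
eef_pos: [0.568, 0.1624, 0.1899]
eef_rot: [0.003, 0.182, 0.983, 0.0]
wrist_force: [0.6, -0.4, 1.0]
opening: 1.001
grasp_force: 0.0
```

```bash
python3 - <<'E'
from h import *
s=telemetry.get_obs();print(s["time_s"],s["eef_pos"],s["eef_rot"],s["opening"])
y=rot(s["eef_rot"]).apply([0,1,0]);print("tool y deg",np.degrees(np.arctan2(y[1],y[0])))
I=[];t=np.linspace(0,2*np.pi,100)
for n in("top","side"):
    c=camera(n);u=proj(c,[.5975,.273,.07])[0].astype(int);x0,y0=u-[40,45]
    im=cv2.convertScaleAbs(cv2.resize(c["pixels"][y0:y0+80,x0:x0+80,::-1],None,fx=5,fy=5,interpolation=cv2.INTER_CUBIC),alpha=1.6)
    Q=np.c_[.046*np.cos(t),.046*np.sin(t),0*t]+[.5975,.273,.075]
    cv2.polylines(im,[np.round(((proj(c,Q)-[x0,y0]+.5)*5-.5)*16).astype(int)],True,(0,0,255),1,cv2.LINE_AA,4);I.append(im)
cv2.imwrite("pics/seat.png",np.hstack(I))
E
```

```text
8.625 [0.56797482 0.16238015 0.18987558] [2.50876396e-03 1.81621559e-01 9.83365239e-01 3.48767947e-04] 1.0012816418357435
tool y deg 69.07170144745108
```

View pics/seat.png

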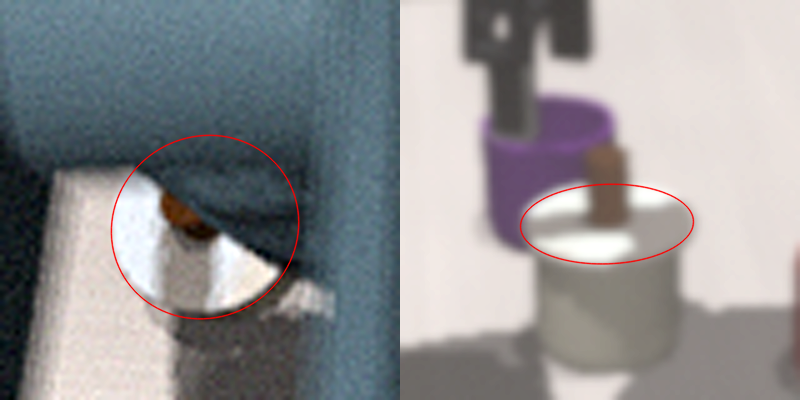

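Seat check: in the side view the lid's disc matches the level, seated outline at (607,225), with the knob upright. Next is the tile.

Emit:
send_rows --series '[[[0, 0, 10], [-30, -15, -10], -1], [[0, 0, 20], [-75, -30, -30], -1], [[0, 0, 30], [-110, -45, -60], -1], [[0, 0, 36], [-128, -55, -90], -1], [[0, 0, 36], [-128, -55, -90], -1], [[0, 0, 36], [-128, -55, -90], -1]]'

```text
time_s: 9.48
eef_pos: [0.4406, 0.1092, 0.0992]
eef_rot: [0.002, -0.129, 0.992, -0.0]
wrist_force: [0.8, 1.4, -0.3]
opening: 0.999
grasp_force: 0.0
```

```bash
python3 - <<'E'
from fit import *
s=telemetry.get_obs();print(s["time_s"],s["eef_pos"],s["eef_rot"])
y=rot(s["eef_rot"]).apply([0,1,0]);print("tool y deg",np.degrees(np.arctan2(y[1],y[0])))
import pickle;a,b=pickle.load(open("ab.pkl","rb"))
for c in(a,b):  # green mask -> rectangle fit by mask corners
    P=c["pixels"].astype(int);m=((P[...,1]-P[...,0]>15)&(P[...,1]-P[...,2]>8)).astype(np.uint8)
    cs=max(cv2.findContours(m,0,1)[0],key=cv2.contourArea)[:,0].astype(float)
    # pixel->plane z .006, min area rectangle in mm
    W=back(c,cs,.006)[:,:2]*1000;print(cv2.minAreaRect(W.astype(np.float32)))
E
```

```text
9.475 [0.4405964  0.10921057 0.09917309] [ 1.87631961e-03 -1.28932023e-01  9.91651643e-01 -1.76128797e-04]
tool y deg 104.81570350771199
((440.3593444824219, 109.18962097167969), (79.87470245361328, 59.534278869628906), 15.500810623168945)
((438.1824645996094, 107.6417236328125), (76.70755767822266, 57.99732971191406), 16.232315063476562)
```

Emit:
send_rows --series '[[[0, 0, 1], [-1, 0, -40], -1], [[0, 0, 1], [-1, 0, -75], -1], [[0, 0, 1], [-1, 0, -87], -1], [[0, 0, 1], [-1, 0, -87], -1], [[0, 0, 1], [-1, 0, -87], 1], [[0, 0, 1], [-1, 0, -87], 1], [[0, 0, 1], [-1, 0, -87], 1], [[0, 0, 1], [-1, 0, -87], 1], [[0, 0, 1], [-1, 0, -87], 1], [[0, 0, 1], [-1, 0, -87], 1]]'

```text
time_s: 10.72
eef_pos: [0.4376, 0.1089, 0.0106]
eef_rot: [0.0, -0.139, 0.99, -0.0]
wrist_force: [-1.3, -0.1, 5.8]
opening: 0.155
grasp_force: 59.3
```

```bash
cat > plan.py <<'E'
from h import *
def plan(x=.598,y=-.2373,yaw=.148,tilt=.29,h=.03,ox=-.002,oh=.0106):
    s=telemetry.get_obs();e=np.array(s["eef_pos"]);q=rot(s["eef_rot"])
    L=R.from_euler("z",yaw)*R.from_euler("y",-tilt)
    G=L*R.from_quat([0,1,0,0])  # tool y = -? choose either half turn
    G2=L*R.from_quat([1,0,0,0])
    d=min([(g*q.inv() for g in(G,G2))][0],key=lambda r:r.magnitude())
    T=np.array([x,y,.075])+L.apply([ox,0,.006+oh+h])
    print("turn deg",np.round(d.as_rotvec(degrees=True),2),"shift mm",np.round((T-e)*1000,1),"n",L.apply([0,0,1]).round(3),"xhat",L.apply([1,0,0]).round(3))
    print("force n,x,y",L.inv().apply(s["wrist_force"]).round(2),"torque",L.inv().apply(s["torque"]).round(3))
if __name__=="__main__": plan()
E
python3 plan.py
```

```text
turn deg [  3.52 -16.21  -7.41] shift mm [ 145.3 -348.4  108.5] n [-0.283 -0.042  0.958] xhat [0.948 0.141 0.286]
force n,x,y [0.43 0.1  5.88] torque [-0.034  0.207  0.037]
```

Emit:
send_rows --series '[[[0, 0, 0], [0, 0, 40], 1], [[0, 0, 0], [0, 0, 90], 1], [[0, 0, 0], [0, 0, 130], 1], [[0, 0, 0], [0, 0, 140], 1], [[0, 0, 0], [0, 0, 140], 1]]'

```text
time_s: 11.35
eef_pos: [0.437, 0.1089, 0.1498]
eef_rot: [0.0, -0.139, 0.99, -0.0]
wrist_force: [0.1, -0.4, -1.3]
opening: 0.157
grasp_force: 58.6
```

Emit:
send_rows --series '[[[0, 0, 0], [12, -30, 0], 1], [[0, 0, 0], [30, -76, 0], 1], [[0, 0, 0], [49, -124, 0], 1], [[1, -4, -2], [68, -172, 0], 1], [[2, -8, -4], [87, -220, 0], 1], [[3, -12, -6], [106, -268, 0], 1], [[3.5, -16.2, -7.4], [122, -312, 0], 1], [[3.5, -16.2, -7.4], [134, -340, 0], 1], [[3.5, -16.2, -7.4], [137.5, -349.5, -2], 1], [[3.5, -16.2, -7.4], [137.5, -349.5, -2], 1]]'

```text
time_s: 12.6
eef_pos: [0.5737, -0.2398, 0.1459]
eef_rot: [0.142, -0.073, 0.987, 0.012]
wrist_force: [-0.5, 0.8, -1.8]
opening: 0.156
grasp_force: 58.8
```

```bash
python3 - <<'E'
from fit import *
from plan import plan
plan(h=.03)
s=telemetry.get_obs();e=np.array(s["eef_pos"]);q=rot(s["eef_rot"])
L=R.from_euler("z",.148)*R.from_euler("y",-.29)
c=camera("side")
# tile underside centre predicted; compare with green mask corners
P=c["pixels"].astype(int);m=((P[...,1]-P[...,0]>10)&(P[...,1]-P[...,2]>5)).astype(np.uint8)
k=max(cv2.findContours(m,0,1)[0],key=cv2.contourArea);print("green",cv2.contourArea(k),cv2.boundingRect(k),"hull corners",cv2.approxPolyDP(cv2.convexHull(k),2.5,True)[:,0].tolist())
K=np.array([[.04,.03,.006],[.04,-.03,.006],[-.04,-.03,.006],[-.04,.03,.006],[.04,.03,0],[.04,-.03,0],[-.04,-.03,0]])
print(proj(c,e+L.apply(K-[-.002,0,.0106])).round(1).tolist())
for n in("top","side"):
    if n=="top":camera(n)
    for t in("tile","tile_grip"):
        for d in spotter.landmark_of(t,n)[:1]: print(n,t,np.round(d["xyz"],4),d["conf"])
print("pred",e-L.apply([-.002,0,.0106]),e-L.apply([-.002,0,.0106-.03]))
save(c,"hover.png",(270,190,390,290),6)
E
```

```text
turn deg [-0.13 -0.23  0.01] shift mm [  9.3   0.2 -26.8] n [-0.283 -0.042  0.958] xhat [0.948 0.141 0.286]
force n,x,y [-0.84  0.91 -1.67] torque [-0.01   0.22   0.007]
green 878.0 (301, 253, 54, 42) hull corners [[344, 253], [354, 275], [309, 294], [301, 271]]
[[343.8, 251.6], [354.7, 273.6], [309.0, 293.3], [300.8, 270.1], [344.7, 254.1], [355.7, 276.1], [310.2, 295.7]]
top tile [ 0.5818 -0.2401  0.1388] 0.61
top tile_grip [ 0.5718 -0.2388  0.1633] 0.82
side tile [ 0.5747 -0.2382  0.1371] 0.96
side tile_grip [ 0.5725 -0.2435  0.1676] 0.69
pred [ 0.57856566 -0.2390551   0.136278  ] [ 0.57008087 -0.2403201   0.16502531]
```

Emit:
send_rows --series '[[[0, 0, 0], [5, 0, -14], 1], [[0, 0, 0], [9.3, 0.2, -26.8], 1], [[0, 0, 0], [13, 0.8, -40], 1], [[0, 0, 0], [15.5, 1.1, -48], 1], [[0, 0, 0], [15.5, 1.1, -48], 1], [[0, 0, 0], [15.5, 1.1, -48], 1]]'

```text
time_s: 13.65
eef_pos: [0.5904, -0.2397, 0.1004]
eef_rot: [0.144, -0.073, 0.987, 0.01]
wrist_force: [1.0, 0.2, -1.6]
opening: 0.156
grasp_force: 58.8
```

```bash
python3 -c "
from plan import *;plan(h=.0)"
```

```text
turn deg [ 0.03 -0.03 -0.01] shift mm [  1.    1.4 -10.1] n [-0.283 -0.042  0.958] xhat [0.948 0.141 0.286]
force n,x,y [ 0.51  0.   -1.85] torque [ 0.011  0.206 -0.049]
```

Emit:
send_rows --series '[[[0, 0, 0], [-0.7, 1.1, -4], 1], [[0, 0, 0], [0.2, 1.3, -7.2], 1], [[0, 0, 0], [0.5, 1.3, -8.2], 1], [[0, 0, 0], [0.5, 1.3, -8.2], 1]]'

```text
time_s: 14.15
eef_pos: [0.5906, -0.2382, 0.0918]
eef_rot: [0.144, -0.073, 0.987, 0.011]
wrist_force: [-0.4, 0.4, -1.2]
opening: 0.16
grasp_force: 58.8
```

```bash
python3 -c "
from plan import *;plan(h=.0)"
```

```text
turn deg [ 0.01 -0.06 -0.01] shift mm [ 0.8 -0.1 -1.5] n [-0.283 -0.042  0.958] xhat [0.948 0.141 0.286]
force n,x,y [-0.63  0.5  -1.09] torque [-0.001  0.23   0.004]
```

Creeping along −n in 1 mm steps.

Emit:
send_rows --series '[[[0, 0, 0], [0.4, 0, -0.8], 1], [[0, 0, 0], [0.6, 0, -1.3], 1], [[0, 0, 0], [0.6, 0, -1.3], 1]]'

```text
time_s: 14.52
eef_pos: [0.5911, -0.2384, 0.0914]
eef_rot: [0.144, -0.073, 0.987, 0.011]
wrist_force: [-5.4, 0.3, 5.7]
opening: 0.155
grasp_force: 60.3
```

```bash
python3 -c "
from plan import *;plan(h=.0)"
```

```text
turn deg [ 0.03 -0.06 -0.03] shift mm [ 0.3  0.1 -1.1] n [-0.283 -0.042  0.958] xhat [0.948 0.141 0.286]
force n,x,y [-3.44  1.07  7.01] torque [0.367 0.578 0.067]
```

Emit:
send_rows --series '[[[0.22, -1.48, 0], [0, 0, 0], 1], [[0.22, -1.48, 0], [0, 0, 0], 1], [[0.22, -1.48, 0], [0, 0, 0], 1]]'

```text
time_s: 14.9
eef_pos: [0.5911, -0.2382, 0.0905]
eef_rot: [0.156, -0.073, 0.985, 0.012]
wrist_force: [-0.6, -0.2, -0.5]
opening: 0.155
grasp_force: 59.2
```

```bash
python3 -c "
from plan import *;plan(h=.0)"
```

```text
turn deg [-0.21  1.41 -0.  ] shift mm [ 0.3 -0.  -0.2] n [-0.283 -0.042  0.958] xhat [0.948 0.141 0.286]
force n,x,y [-0.75 -0.12 -0.27] torque [ 0.032  0.313 -0.009]
```

Emit:
send_rows --series '[[[-0.44, 2.96, 0], [0, 0, 0], 1], [[-0.44, 2.96, 0], [0, 0, 0], 1], [[-0.44, 2.96, 0], [0, 0, 0], 1]]'

```text
time_s: 15.28
eef_pos: [0.5922, -0.239, 0.0924]
eef_rot: [0.132, -0.074, 0.989, 0.009]
wrist_force: [-5.5, 1.0, 9.3]
opening: 0.157
grasp_force: 60.7
```

```bash
python3 -c "
from plan import *;plan(h=.0)"
```

```text
turn deg [ 0.33 -1.42 -0.02] shift mm [-0.8  0.7 -2.1] n [-0.283 -0.042  0.958] xhat [0.948 0.141 0.286]
force n,x,y [-2.45  1.82 10.44] torque [0.264 0.179 0.059]
```

Emit:
send_rows --series '[[[0.22, -1.48, 0], [0, 0, 0], 1], [[0.22, -1.48, 0], [0, 0, 0], 1], [[0.22, -1.48, 0], [0, 0, 0], 1]]'

```text
time_s: 15.65
eef_pos: [0.5918, -0.2386, 0.0913]
eef_rot: [0.144, -0.073, 0.987, 0.01]
wrist_force: [0.1, 0.1, 4.9]
opening: 0.155
grasp_force: 59.8
```

```bash
python3 -c "
from plan import *;plan(h=.0)"
```

```text
turn deg [0.06 0.01 0.02] shift mm [-0.4  0.3 -1. ] n [-0.283 -0.042  0.958] xhat [0.948 0.141 0.286]
force n,x,y [1.46 0.12 4.63] torque [ 0.045 -0.272  0.045]
```

Emit:
send_rows --series '[[[0.22, -1.48, 0], [0, 0, 0], 1], [[0.22, -1.48, 0], [0, 0, 0], 1], [[0.22, -1.48, 0], [0, 0, 0], 1]]'

```text
time_s: 16.02
eef_pos: [0.5907, -0.238, 0.0901]
eef_rot: [0.156, -0.073, 0.985, 0.012]
wrist_force: [-1.1, -0.6, 0.5]
opening: 0.156
grasp_force: 59.3
```

```bash
python3 -c "
from plan import *;plan(h=.0)"
```

```text
turn deg [-0.24  1.36 -0.01] shift mm [ 0.7 -0.3  0.2] n [-0.283 -0.042  0.958] xhat [0.948 0.141 0.286]
force n,x,y [-0.93 -0.42  0.84] torque [0.014 0.199 0.002]
```

Emit:
send_rows --series '[[[0.22, -1.48, 0], [0, 0, 0], 1], [[0.22, -1.48, 0], [0, 0, 0], 1], [[0.22, -1.48, 0], [0, 0, 0], 1]]'

```text
time_s: 16.4
eef_pos: [0.5911, -0.2381, 0.0906]
eef_rot: [0.169, -0.073, 0.983, 0.013]
wrist_force: [-0.7, 0.6, 3.3]
opening: 0.156
grasp_force: 59.5
```

```bash
python3 -c "
from plan import *;plan(h=.0)"
```

```text
turn deg [-0.44  2.92 -0.01] shift mm [ 0.3 -0.2 -0.3] n [-0.283 -0.042  0.958] xhat [0.948 0.141 0.286]
force n,x,y [0.4  0.69 3.36] torque [0.115 0.289 0.002]
```

Emit:
send_rows --series '[[[0.22, -1.48, 0], [0, 0, 0], 1], [[0.22, -1.48, 0], [0, 0, 0], 1], [[0.22, -1.48, 0], [0, 0, 0], 1]]'

```text
time_s: 16.77
eef_pos: [0.5912, -0.2383, 0.0913]
eef_rot: [0.182, -0.073, 0.98, 0.013]
wrist_force: [-4.6, 1.7, 8.1]
opening: 0.158
grasp_force: 60.4
```

```bash
python3 -c "
from plan import *;plan(h=.0)"
```

```text
turn deg [-0.64  4.4  -0.03] shift mm [ 0.2 -0.  -0.9] n [-0.283 -0.042  0.958] xhat [0.948 0.141 0.286]
force n,x,y [-1.83  2.35  9.02] torque [0.331 0.803 0.019]
```

Emit:
send_rows --series '[[[-0.43, 2.87, 0], [0.1, 0, -0.3], 1], [[-0.43, 2.87, 0], [0.1, 0, -0.3], 1], [[-0.43, 2.87, 0], [0.1, 0, -0.3], 1]]'

```text
time_s: 17.15
eef_pos: [0.5917, -0.2383, 0.0904]
eef_rot: [0.158, -0.073, 0.985, 0.012]
wrist_force: [0.6, 0.3, 1.4]
opening: 0.157
grasp_force: 59.4
```

```bash
sed -i 's/tilt=.29/tilt=.318/' plan.py; python3 -c "
from plan import *;plan(h=.0)"
```

```text
turn deg [ 0.02  0.01 -0.01] shift mm [-0.7 -0.1 -0.2] n [-0.309 -0.046  0.95 ] xhat [0.939 0.14  0.313]
force n,x,y [1.04 0.2  1.15] torque [-0.027 -0.096  0.031]
```

Emit:
send_rows --series '[[[1.42, 0.21, 0.43], [0, 0, 0], 1], [[1.42, 0.21, 0.43], [0, 0, 0], 1], [[1.42, 0.21, 0.43], [0, 0, 0], 1]]'

```text
time_s: 17.52
eef_pos: [0.5915, -0.2386, 0.0909]
eef_rot: [0.157, -0.075, 0.984, 0.025]
wrist_force: [-2.1, -0.7, 5.1]
opening: 0.157
grasp_force: 60.0
```

```bash
python3 -c "
from plan import *;plan(h=.0)"
```

```text
turn deg [-1.43 -0.22 -0.44] shift mm [-0.5  0.2 -0.7] n [-0.309 -0.046  0.95 ] xhat [0.939 0.14  0.313]
force n,x,y [-0.46 -0.37  5.54] torque [-0.022 -0.005  0.074]
```

Emit:
send_rows --series '[[[-2.84, -0.42, -0.86], [0, 0, 0], 1], [[-2.84, -0.42, -0.86], [0, 0, 0], 1], [[-2.84, -0.42, -0.86], [0, 0, 0], 1]]'

```text
time_s: 17.9
eef_pos: [0.5913, -0.2387, 0.0908]
eef_rot: [0.159, -0.071, 0.985, -0.001]
wrist_force: [-3.6, -1.7, 6.7]
opening: 0.156
grasp_force: 60.1
```

```bash
python3 -c "
from plan import *;plan(h=.0)"
```

```text
turn deg [1.43 0.17 0.43] shift mm [-0.4  0.3 -0.7] n [-0.309 -0.046  0.95 ] xhat [0.939 0.14  0.313]
force n,x,y [-1.5  -1.19  7.53] torque [0.115 0.181 0.009]
```

Emit:
send_rows --series '[[[1.44, 0.21, 0.43], [0, 0, 0], 1], [[1.44, 0.21, 0.43], [0.15, 0, -0.5], 1], [[1.44, 0.21, 0.43], [0.15, 0, -0.5], 1], [[1.44, 0.21, 0.43], [0.15, 0, -0.5], 1]]'

```text
time_s: 18.4
eef_pos: [0.5913, -0.2382, 0.0902]
eef_rot: [0.157, -0.073, 0.985, 0.012]
wrist_force: [-6.4, 0.8, 7.7]
opening: 0.16
grasp_force: 60.6
```

```bash
python3 -c "
from plan import *;plan(h=.0)"
```

```text
turn deg [-0.06 -0.09 -0.03] shift mm [-0.3 -0.1 -0. ] n [-0.309 -0.046  0.95 ] xhat [0.939 0.14  0.313]
force n,x,y [-3.44  1.73  9.26] torque [0.235 0.252 0.026]
```

Emit:
send_rows --series '[[[0, 0, 0], [-0.2, 0, -0.05], 1], [[0, 0, 0], [-0.2, 0, -0.05], 1], [[0, 0, 0], [-0.2, 0, -0.05], 1], [[0, 0, 0], [-0.2, 0, -0.05], 1]]'

```text
time_s: 18.9
eef_pos: [0.5913, -0.2382, 0.0901]
eef_rot: [0.157, -0.073, 0.985, 0.012]
wrist_force: [-5.3, 1.4, 8.7]
opening: 0.157
grasp_force: 60.4
```

```bash
python3 - <<'E'
from fit import *
from plan import plan
plan(h=0)
for i in range(4):
    c=camera(("top","side")[i%2]);s=telemetry.get_obs();L=R.from_euler("z",.148)*R.from_euler("y",-.318);print(L.inv().apply(s["wrist_force"]).round(2),L.inv().apply(s["torque"]).round(3))
P=c["pixels"].astype(int);m=((P[...,1]-P[...,0]>10)&(P[...,1]-P[...,2]>5)).astype(np.uint8)
k=max(cv2.findContours(m,0,1)[0],key=cv2.contourArea);print("green",cv2.approxPolyDP(cv2.convexHull(k),2.5,True)[:,0].tolist())
K=np.array([[.04,.03,.006],[.04,-.03,.006],[-.04,-.03,.006],[-.04,.03,.006]])
print(proj(c,np.array([.598,-.2373,.075])+L.apply(K+[0,0,.006])).round(1).tolist())
A=[cv2.convertScaleAbs(cv2.resize(c["pixels"][y:y+110,x:x+100,::-1],None,fx=4,fy=4,interpolation=cv2.INTER_CUBIC),alpha=1.6) for x,y in((285,240),(262,130))]
cv2.imwrite("pics/final.png",np.hstack(A))
E
```

```text
turn deg [-0.05 -0.07 -0.02] shift mm [-0.3 -0.1 -0. ] n [-0.309 -0.046  0.95 ] xhat [0.939 0.14  0.313]
force n,x,y [-2.08  2.15  9.81] torque [0.223 0.137 0.103]
[-1.84  2.11  9.01] [0.169 0.164 0.034]
[-2.08  1.65 10.02] [0.243 0.156 0.053]
[-2.3   1.97  9.14] [0.185 0.174 0.045]
[-2.88  1.49  8.65] [0.214 0.128 0.11 ]
green [[353, 275], [364, 297], [321, 317], [312, 293]]
[[353.0, 274.6], [364.1, 296.9], [320.7, 316.7], [312.1, 293.2]]
```

View pics/final.png

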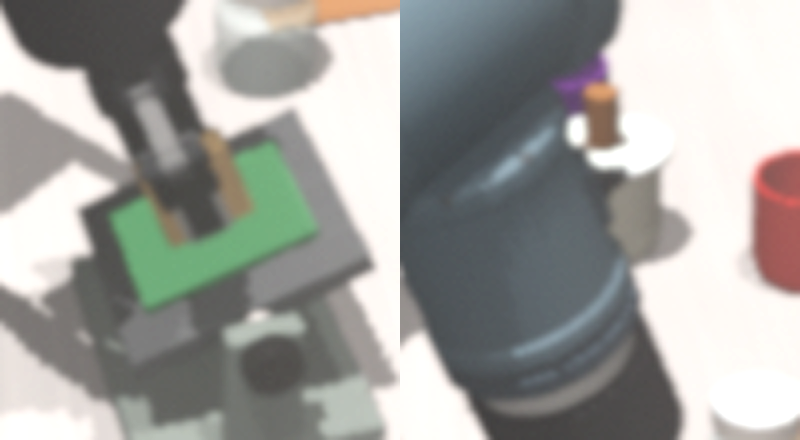

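The final view shows the tile flush on the plate. Its corners at (353,275), (364,297), (321,317) and (312,293) lie within about 0.5 px of the prediction. The lid is still on the pot, and the push is about 10 N.

```bash
python3 -c "
from bench import ctrl;print(ctrl.hand_in())"
```

```text
the job is handed in; nothing more can be done
None
```

I handed the job in at about 19 s: the lid is seated level and released on the white pot, and the tile is gripped flush on the middle of the lap plate with a push of about 10 N (9–11 N by the wrist force reading); no verdict came back.

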